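# Clamp the spice mill and set its grind

### The job

Clamp the spice mill down by pushing the lever on its foot round its quarter turn, counter-clockwise seen from above, fully home against the end stop. Then turn the adjusting ring on top of the mill clockwise until the burrs touch, and back it off counter-clockwise by three clicks (three marks, 45 degrees in all). Let go, and leave the cup, the brush and the jar around the mill where they are.

Things in the scene. Friction and masses are not known exactly. Their poses are not given: they have to be found in the camera images.
- mill: Bare aluminium hand spice mill, standing firm on the shelf. Its origin is the centre of the underside of its foot, a plate 110 mm (x) by 210 mm (y), 18 mm thick; z up. The column is centred at x = 0, y = +60 mm, the clamp lever's pivot at x = 0, y = -70 mm. A fixed crank reaches x = +110 mm, at most 95 mm high. The mill's yaw varies within 0.3 rad.
- mill_column (a point): Point on the column's vertical axis, at its top, 148 mm above the shelf, under the adjusting ring; axes as the mill's. The column is round, up to 86 mm wide. A filling hopper 72 mm wide stands 75 mm from the axis towards the mill's +y (top 143 mm above the shelf); a short spout reaches 65 mm towards -x, about 85 mm above the shelf.
- lever_pivot (a point): Point on the vertical pivot axis of the clamp lever, at the lever's mid-height, 42 mm above the shelf; fixed to the mill. Around it is a dark round boss, 36 mm wide, top 53 mm above the shelf.
- lever_tip (a point): Outer end of the clamp lever at mid-height, 42 mm above the shelf and 103 mm from the pivot; its x axis points from tip to pivot. A level steel bar 14 mm wide; its outer 50 mm is a black plastic grip 18 mm wide, 22 mm high (31 to 53 mm above the shelf). It points along the mill's -x at joint 0 and along its -y at the end stop.
- lever (a joint): Angle of the clamp lever, rad: 0 = fully open, growing counter-clockwise from above, 1.57 = end stop (clamped). It starts between 0 and 0.3. Stays where it is left; pushing the grip takes about 3 N.
- ring_grip (a point): Centre of the wooden grip bar on the adjusting ring, on the ring's vertical axis, 178 mm above the shelf; x axis along the bar. Bar 62 mm long, 16 mm wide, from 162 to 194 mm above the shelf, turning with the ribbed steel ring under it (70 mm wide, 14 mm thick). A dark line at the bar's +x end points at marks on the collar, 15 degrees (one click) apart.
- ring (a joint): Angle of the adjusting ring, rad: 0 = burrs touching (hard stop), growing counter-clockwise from above; up to 1.6. At 0 the bar lies along the mill's x axis and its line points +x at the first of seven marks. One click is 0.262 rad (15 degrees), three clicks 0.785. It starts between 0.35 and 1.2. It turns smoothly (the clicks cannot be felt) with about 0.12 N m and stays where it is left.
- cup: Bystander: white ceramic cup, 64 mm wide, 55 mm high, under the mill's spout, about 110 mm from the column's axis on its -x side. Origin: centre of its underside.
- brush: Bystander: brush 200 mm long lying beyond the lever's swing, roughly along the mill's x, 250 mm from the mill's origin on its -y side. Origin: on its underside.
- jar: Bystander: lidded jar 70 mm wide, 100 mm high, beyond the hopper, about 235 mm from the mill's origin on its +y side. Origin: centre of its underside.

How it is judged:
By the outcome, as a careful person would: the job done as asked, in the order asked, and still so for the second after the job is handed in, with the robot touching nothing.
It also fails if it takes over 53 s, if anything falls off the work surface, if the arm or the gripper's body presses on something with over 40 N, if the wrist force passes 120 N, or if a joint passes its speed limit or range.

### The arm

A 7-joint arm with a two-finger parallel gripper is mounted at the origin on the work surface. World frame = base frame: x ahead of the robot, y to its left, z up, the work surface at z = 0. Lengths are in m, angles in rad, forces in N, time in s.
With the tool pointing down it reaches from about 0.4 to 0.75 m from the base axis. Payload 19.5 kg.
Tool frame: the origin (TCP) lies midway between the tips of the shut fingers; the grasp point (between the pads) lies arm.grasp_offset behind it (arm.grasp_offset is the distance from the TCP to the grasp point, in m); z points along the fingers, y is the line along which they close (so a half turn about z gives the same grasp; the last joint's range is limited). The gripper opens to 85 mm and grips with 20 to 120 N. Pads are 22 mm wide; open, the fingers measure 114 mm over their backs; the gripper's body (76 mm by 85 mm) begins 54 mm behind the grasp point. The pads swing forward as they close: fully open they stand 13 mm farther back than shut.
Start: joints at [1.215, 0.707, -0.028, 1.485, 0.022, 0.951, -0.075], TCP at [0.177, -0.547, 0.198] pointing down, gripper open.
Joint ranges: [-2.71, 2.71], [-0.32, 2.16], [-1.57, 1.52], [0, 2.45], [-1.46, 4.6], [0, 2.02], [-2.83, 2.83]. Speed limits (rad/s): [1.89, 1.89, 2.57, 2.57, 3.01, 3.01, 3.01].

### API

Orientations are given as [roll, pitch, yaw] about the fixed x, y, z axes, in that order (R = Rz(yaw) Ry(pitch) Rx(roll)).
In Python, from cell import arm gives the robot as it stands.
- The arm moves only by the tool servo_tool, never from a script. Its argument "rows" is a list of rows, each a list of 5 numbers: the shift along the tool's x, y, z in m, then the turn about the tool's z in degrees, then the opening, from 0 (shut) to 1 (fully open). In form: [[x, y, z, turn, claw], ...]. A call has 1 to 12 rows; each row is the pose to reach, as a shift and turn from the pose commanded when the call began, along the tool's axes at that moment; what a row does not reach only later rows make up. A row lasts 1/8 s, in which the tool goes at most 62.5 mm and 10.7 degrees, less where a joint would pass 70% of its speed; a pose out of reach is approached as far as the arm can. A call with a gripper value outside its range is refused whole. The fingers move at their own pace and stop on an object; "force" is the grip in N (left out, the last holds). Time passes only in rows, so rows that repeat a pose let the fingers close. It gives the time, the measured TCP pose, the force, the opening and the grip force at its end, in the units of the state.
- arm.read_state(): the state, without advancing time (a new reading comes with each control period).
- arm.capture(name): name is "scene" or "top"; returns a dict with "frame" (384x512x3 uint8, red, green, blue), "intrinsics" (3x3 intrinsics, pixels), "dist" ([k1, k2, p1, p2, k3] as OpenCV has them; the pictures are not rectified), "world_from_camera" (4x4, takes a point from camera to world coordinates). Camera axes: x right, y down, z forward; pixel columns grow to the right and rows downward; lengths in m; the calibration is good to about 2 mm. A picture is of the moment at which its call begins. There is no depth.
- arm.close_job(): hands the job in; it is judged then, once.
The state is a dict: "time": time; "joint_positions": joint angles; "qvel": joint speeds; "effort": joint torques, N m; "position": TCP position; "tcp_rot": TCP orientation; "force": force on the tool from outside, world axes, zero at the start; "moment": the same for the moment, N m; "finger_gap": finger opening in m; "grasp_force": force on a finger pad.
Only numpy, scipy, OpenCV 4.12 (cv2) and the standard library are available. Lean on these libraries where they do the work, as an engineer would, in place of code of your own. Each camera call takes 0.05 s, during which the arm holds its last target. There are 200 camera calls.

## Working session

There is one attempt and no reset: what is moved stays moved. The work goes in short steps, Python scripts to look and compute and a tool call to move; the robot and the scene stay as the last step left them, time stands still between calls to the robot, and variables do not carry over. Pictures are saved under pics/ and viewed, at most 10 in all, crops included, and the job is handed in when it is done.

Besides the shell and the picture viewer there is one more tool, called after "Emit:" by a JSON object that holds its "method" and its "body". servo_tool: Moves the arm, as the interface text tells. Its arguments: {"type":"object","properties":{"rows":{"type":"array"},"force":{"type":"number"}},"required":["rows"]}

```bash
mkdir -p pics; python3 - <<'E'
from cell import arm
import cv2,numpy as np
for n in("scene","top"):
    c=arm.capture(n); cv2.imwrite(f"pics/{n}0.png",c["frame"][:,:,::-1]); np.savez(f"{n}0.npz",**c)
    print(n,c["intrinsics"].tolist(),c["dist"],np.round(c["world_from_camera"],3).tolist())
print(arm.read_state(),arm.grasp_offset)
E
```

```text
scene [[452.86088849719613, 0.0, 249.86008534945017], [0.0, 452.86088849719613, 191.05557612250797], [0.0, 0.0, 1.0]] [0.00330827 0.         0.         0.         0.        ] [[0.833, 0.464, -0.3, 0.891], [0.552, -0.684, 0.477, -0.441], [0.016, -0.563, -0.826, 1.018], [0.0, 0.0, 0.0, 1.0]]
top [[401.15770992796286, 0.0, 259.9973615796948], [0.0, 401.15770992796286, 190.7132848903219], [0.0, 0.0, 1.0]] [-0.05295056  0.          0.          0.          0.        ] [[0.007, -0.993, 0.118, 0.422], [-1.0, -0.008, -0.008, 0.059], [0.009, -0.118, -0.993, 1.108], [0.0, 0.0, 0.0, 1.0]]
{'time': 0.1, 'joint_positions': array([ 1.21531523,  0.70700683, -0.02762781,  1.48491814,  0.02199274,
        0.95088562, -0.07547527]), 'qvel': array([-0.00179395, -0.00113995, -0.00105993, -0.00152128,  0.00035409,
       -0.00175751,  0.00175864]), 'effort': array([ 2.21690228e-03, -8.84289050e+01,  1.23656608e+00, -2.36452925e+01,
        1.70211971e-02,  5.00637150e-03,  1.85517138e-05]), 'position': array([ 0.17740979, -0.54668791,  0.19720164]), 'tcp_rot': array([-3.14067674e+00,  1.28493352e-05,  3.13808493e-01]), 'force': array([-0.08928905,  0.3045288 ,  0.15924488]), 'moment': array([ 0.02050948, -0.03236072, -0.00546977]), 'grasp_force': 0.0, 'finger_gap': 0.08531668712806849} 0.0187
```

View pics/scene0.png

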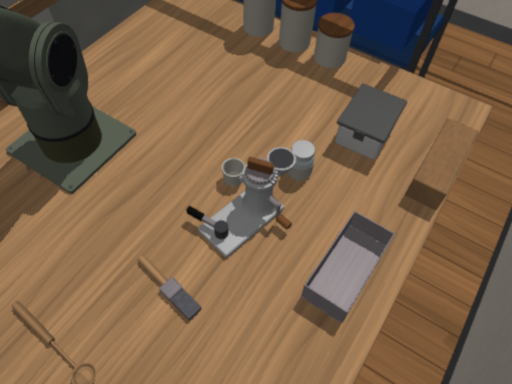

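View pics/top0.png

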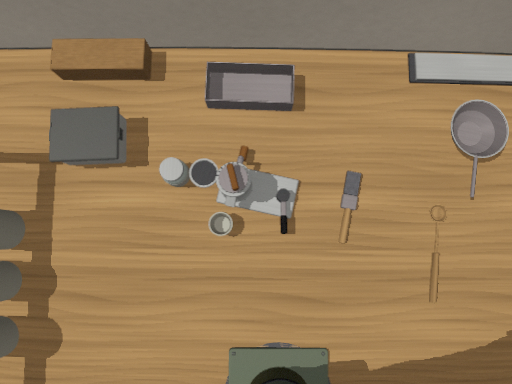

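The top view shows the column and bar near (234,178), the boss at (283,196), the lever's grip end at (284,231), the cup at (221,224), the brush at (348,205) and the jar at (174,171). Next I'll crop in to measure.

```bash
python3 - <<'E'
import cv2,numpy as np
t=np.load("top0.npz")["frame"][140:250,195:315,::-1]; s=np.load("scene0.npz")["frame"][140:260,180:300,::-1]
a=cv2.resize(t,None,fx=6,fy=5.0*6/5,interpolation=cv2.INTER_CUBIC)[:600]
cv2.imwrite("pics/c_top.png",cv2.resize(t,(600,550),interpolation=cv2.INTER_CUBIC))
cv2.imwrite("pics/c_scene.png",cv2.resize(s,(600,600),interpolation=cv2.INTER_CUBIC))
E
cat > h.py <<'E'
import cv2,numpy as np
def ray(c,uv):
    n=cv2.undistortPoints(np.array([[uv]],float),c["intrinsics"],c["dist"])[0,0]
    T=c["world_from_camera"]; return T[:3,3],T[:3,:3]@np.r_[n,1]
def onplane(c,uv,z):
    o,d=ray(c,uv); return o+d*(z-o[2])/d[2]
E
```

```text
(no output)
```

View pics/c_top.png

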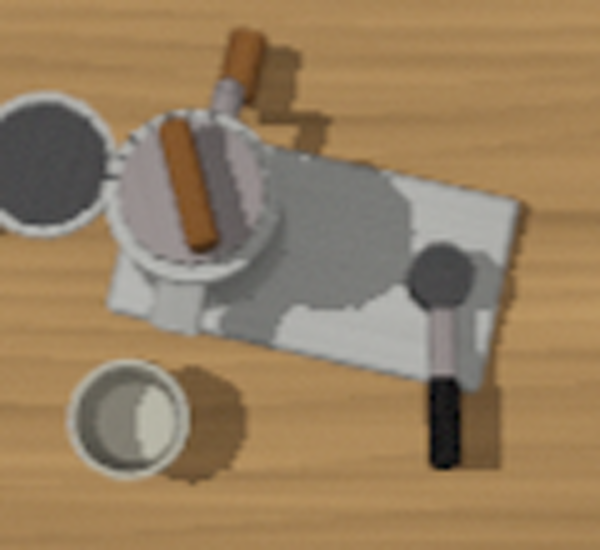

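View pics/c_scene.png

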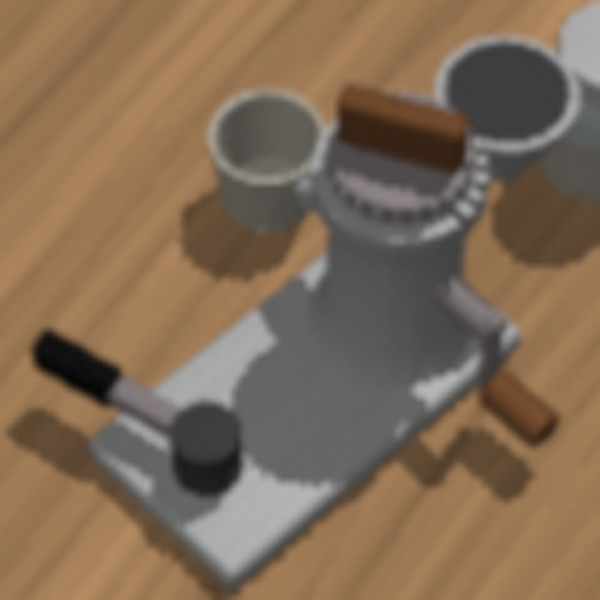

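Crop pixels (5x, offset 195,140): boss (441,275), lever tip (444,467), bar ends (173,120) and (203,249), foot corners (520,202), (475,388) and (108,308), hopper (46,164). The scene crop (offset 180,140) has the boss top at (207,432) and bar-top ends at (345,95) and (466,128).

```bash
python3 - <<'E'
from h import *
t=np.load("top0.npz"); s=np.load("scene0.npz")
T=lambda x,y,z:onplane(t,(195+(x+.5)/5-.5,140+(y+.5)/5-.5),z)
S=lambda x,y,z:onplane(s,(180+(x+.5)/5-.5,140+(y+.5)/5-.5),z)
P=dict(boss=(441,275,.053),tip=(444,467,.053),b1=(173,120,.194),b2=(203,249,.194),c1=(520,202,.018),c2=(475,388,.018),c3=(108,308,.018),hop=(46,164,.143),cup=(129,419,.055))
for k,v in P.items(): P[k]=T(*v)[:2]; print(k,P[k].round(4))
for k,v in dict(boss=(207,432,.053),b1=(458,122,.194),b2=(345,93,.194),hop=(508,95,.143),tip=(37,348,.045),cup=(267,138,.055),c=(230,585,.018)).items(): print("S",k,S(*v)[:2].round(4))
a=lambda v:np.arctan2(v[1],v[0])
ex=P['c1']-P['c2'];ey=P['c3']-P['c2']; print("yaw",a(ex),a(ey)-np.pi/2,a(P['hop']-P['boss'])-np.pi/2, "sizes",np.hypot(*ex),np.hypot(*ey))
print("bar ang",a(P['b1']-P['b2']),np.hypot(*(P['b1']-P['b2'])),"c",(P['b1']+P['b2'])/2,"lever",a(P['tip']-P['boss']),np.hypot(*(P['tip']-P['boss'])))
c=(P['b1']+P['b2'])/2; print("yaw cb",a(c-P['boss'])-np.pi/2, np.hypot(*(c-P['boss'])))
E
```

```text
boss [ 0.5376 -0.0098]
tip [ 0.4365 -0.0114]
b1 [0.5933 0.1235]
b2 [0.5333 0.1088]
c1 [ 0.5822 -0.0555]
c2 [ 0.4798 -0.0306]
c3 [0.5219 0.1696]
hop [0.5806 0.1886]
cup [0.4603 0.1538]
S boss [ 0.5393 -0.01  ]
S b1 [0.5908 0.1249]
S b2 [0.5385 0.1098]
S hop [0.5837 0.188 ]
S tip [ 0.437  -0.0148]
S cup [0.4616 0.1537]
S c [ 0.5856 -0.0577]
yaw -0.23910853747991592 -0.20739030736783093 -0.2135056490825893 sizes 0.10535836866356627 0.204579408088517
bar ang 0.24086052681974832 0.061780071476073554 c [0.56331988 0.11612736] lever -3.1256004562917257 0.10117100970339998
yaw cb -0.201282777684753 0.12849139802496615
```

Emit:
{"method": "servo_tool", "body": {"rows": [[0.03,-0.01,0,-4,0],[0.08,-0.026,0,-10,0],[0.14,-0.045,0,-17,0],[0.2,-0.065,0,-24,0],[0.25,-0.09,0,-31,0],[0.3,-0.13,0,-38,0],[0.335,-0.18,0,-45,0],[0.365,-0.24,0,-52,0],[0.395,-0.3,0,-59,0],[0.42,-0.36,0,-65,0],[0.435,-0.42,0,-70,0],[0.446,-0.472,0,-73,0]], "force": 40}}

```text
time: 1.6
position: [0.4558, 0.0402, 0.1975]
tcp_rot: [-3.141, -0.0, 1.59]
force: [0.7, 1.0, 0.1]
finger_gap: 0.0002
grasp_force: 0.0
```

Emit:
{"method": "servo_tool", "body": {"rows": [[0,0,0.03,0,0],[0,0,0.08,0,0],[0,0,0.13,0,0],[0,0,0.155,0,0],[0,0,0.161,0,0],[-0.02,0,0.161,0,0],[-0.025,0,0.161,0,0]]}}

```text
time: 2.48
position: [0.4569, 0.0123, 0.0374]
tcp_rot: [3.141, 0.0, 1.586]
force: [-0.4, 0.4, -0.1]
finger_gap: 0.0002
grasp_force: 0.0
```

```bash
python3 - <<'E'
import numpy as np
# path of TCP: pivot + .080 along lever + .020 (11 half width + 9 grip half) behind, in tool axes at yaw0=1.59
p=np.array([.538,-.010]); y0=1.59; o=np.array([.4558,.0152])
X=np.array([np.cos(y0),np.sin(y0)]);Y=np.array([np.sin(y0),-np.cos(y0)])
for a in np.linspace(-3.126,-1.78+.05,14):
    u=np.array([np.cos(a),np.sin(a)]); t=np.array([-u[1],u[0]])
    q=p+.08*u-.020*t; d=q-o; yaw=np.arctan2(-t[1],-t[0])%(2*np.pi)
    print(round(a,3),(d@X).round(3),(d@Y).round(3),round(-np.degrees(yaw-y0),1))
E
```

```text
-3.126 -0.006 0.002 0.2
-3.019 -0.015 0.0 -5.9
-2.911 -0.024 -0.001 -12.1
-2.804 -0.033 -0.001 -18.3
-2.696 -0.042 0.001 -24.4
-2.589 -0.05 0.003 -30.6
-2.482 -0.059 0.006 -36.7
-2.374 -0.067 0.009 -42.9
-2.267 -0.074 0.014 -49.0
-2.16 -0.081 0.02 -55.2
-2.052 -0.087 0.026 -61.3
-1.945 -0.093 0.033 -67.5
-1.837 -0.098 0.04 -73.6
-1.73 -0.102 0.048 -79.8
```

Emit:
{"method": "servo_tool", "body": {"rows": [[-0.006,0.002,0,0,0],[-0.015,0,0,-6,0],[-0.024,-0.001,0,-12,0],[-0.033,-0.001,0,-18,0],[-0.042,0.001,0,-24,0],[-0.05,0.003,0,-31,0],[-0.059,0.006,0,-37,0],[-0.067,0.009,0,-43,0],[-0.074,0.014,0,-49,0],[-0.081,0.02,0,-55,0],[-0.087,0.026,0,-61,0],[-0.087,0.026,0,-61,0]]}}

```text
time: 3.98
position: [0.4844, -0.0735, 0.0368]
tcp_rot: [3.141, 0.0, 2.651]
force: [-1.1, -0.3, -0.4]
finger_gap: 0.0002
grasp_force: 0.0
```

Emit:
{"method": "servo_tool", "body": {"rows": [[-0.005,-0.001,0,-3,0],[-0.009,-0.002,0,-6,0],[-0.014,-0.003,0,-9,0],[-0.018,-0.003,0,-12,0],[-0.021,-0.003,0,-14,0],[-0.023,-0.003,0,-15,0],[-0.023,-0.003,0,-15,0]]}}

```text
time: 4.85
position: [0.503, -0.0867, 0.0366]
tcp_rot: [3.141, -0.0, 2.913]
force: [-0.3, 0.6, -0.4]
finger_gap: -0.0
grasp_force: 0.0
```

Emit:
{"method": "servo_tool", "body": {"rows": [[-0.002,0,0,0,0],[-0.004,0,0,0,0],[-0.005,0,0,0,0],[-0.006,0,0,0,0],[-0.006,0,0,0,0]]}}

```text
time: 5.48
position: [0.5088, -0.0881, 0.0366]
tcp_rot: [3.141, -0.0, 2.914]
force: [-0.2, 0.2, 0.3]
finger_gap: -0.0001
grasp_force: 0.0
```

```bash
python3 - <<'E'
from cell import arm
import cv2,numpy as np
a=arm.capture("scene")["frame"][140:260,180:300,::-1]; b=arm.capture("top")["frame"][140:260,195:315,::-1]
cv2.imwrite("pics/l1.png",cv2.resize(np.hstack([a,b]),(800,400),interpolation=cv2.INTER_CUBIC)); print(arm.read_state()["force"])
E
```

```text
[1.18449899 0.16515674 0.17183867]
```

View pics/l1.png

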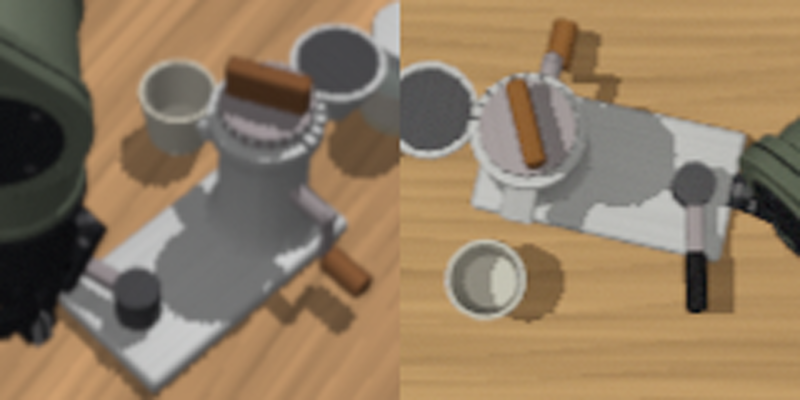

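The lever has not moved: its grip end is still at (696,310) in the right panel, and the gripper is now beyond it at (745,190). I'll project the reported TCP into both views to find out why the fingers missed.

```bash
cat >> h.py <<'E'
def proj(c,P):
    T=np.linalg.inv(c["world_from_camera"]); r=cv2.Rodrigues(T[:3,:3])[0]
    return cv2.projectPoints(np.array([P],float),r,T[:3,3],c["intrinsics"],c["dist"])[0][0,0]
E
python3 - <<'E'
from h import *
from cell import arm
s=arm.read_state(); print(s["time"],s["position"],s["finger_gap"],s["joint_positions"].round(2))
out=[]
for n in("scene","top"):
    c=arm.capture(n); np.savez(n+"1.npz",**c); f=c["frame"][:,:,::-1].copy()
    u=proj(c,s["position"]); ub=proj(c,[.538,-.01,.053]); ut=proj(c,s["position"]+[0,0,.073]); print(n,u,ub,ut)
    x,y=(u-60).astype(int); k=cv2.resize(f[max(y,0):y+120,x:x+120],(400,400),interpolation=cv2.INTER_CUBIC)
    for q,col in((u,(0,0,255)),(ub,(255,0,0)),(ut,(0,255,0))): cv2.circle(k,tuple(int(v) for v in (q-[x,y])*400/120),4,col,1)
    out.append(k)
cv2.imwrite("pics/l2.png",np.hstack(out))
E
```

```text
5.575 [ 0.50873552 -0.08809155  0.03659332] -0.00011438495363580889 [ 0.42  0.93 -0.59  1.85  0.85  0.63  0.64]
scene [192.09089231 246.52030783] [220.55377631 225.73943197] [189.240382   231.75568363]
top [311.55594191 206.19351358] [282.88685922 194.46212846] [315.54309245 203.86560751]
```

View pics/l2.png

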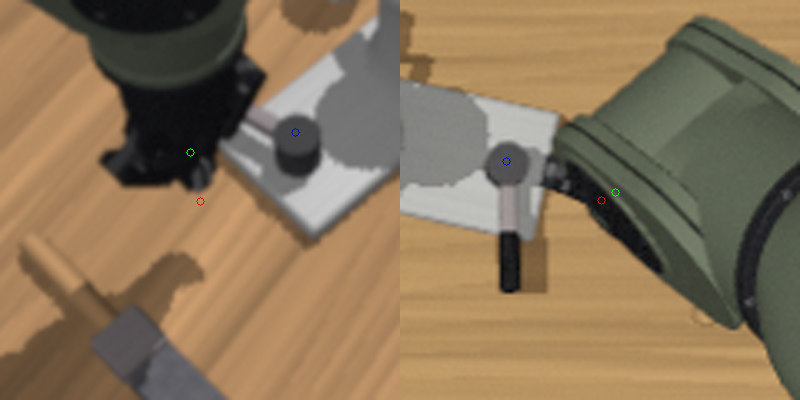

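```bash
python3 - <<'E'
from h import *
c=np.load("scene1.npz"); f=c["frame"][190:260,145:245,::-1]
f=np.clip(255*(f/255.)**.5,0,255).astype(np.uint8)
k=cv2.resize(f,(800,560),interpolation=cv2.INTER_CUBIC)
p=np.array([.5087,-.0881,.0366]); y=np.array([np.sin(2.914),-np.cos(2.914),0])
for q in (p,p+[0,0,.0187],p+y*.05+[0,0,.013],p-y*.05+[0,0,.013]): cv2.circle(k,tuple(int(v) for v in (proj(c,q)-[145,190])*8),5,(0,0,255),1)
cv2.imwrite("pics/l3.png",k)
E
```

```text
(no output)
```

View pics/l3.png

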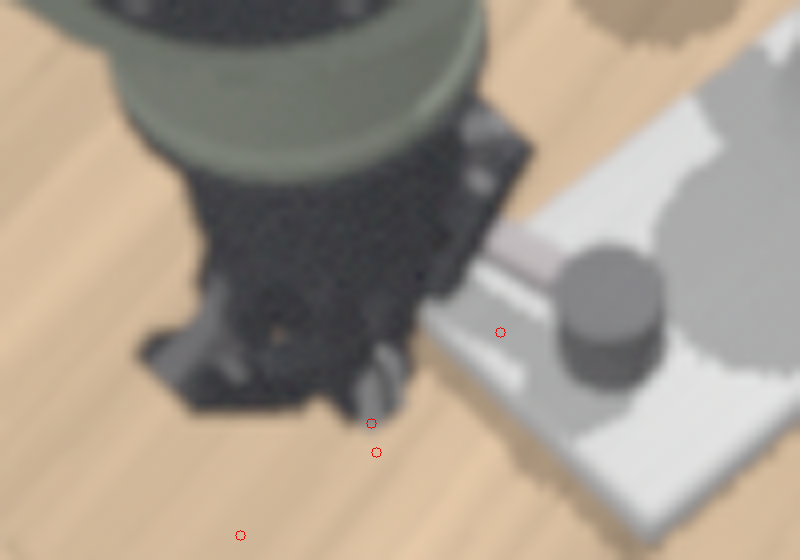

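The gripper is shut, but its visible tip at (370,422) sits on the marker about 19 mm above the reported TCP. The fingers therefore swept just over the lever. I'll go back and push about 19 mm lower, descending with a force check.

Emit:
{"method": "servo_tool", "body": {"rows": [[0,0,-0.035,0,0],[0.015,0.02,-0.04,10,0],[0.03,0.045,-0.04,20,0],[0.045,0.065,-0.04,30,0],[0.06,0.085,-0.04,40,0],[0.072,0.1,-0.04,50,0],[0.078,0.105,-0.04,60,0],[0.078,0.105,-0.03,70,0],[0.078,0.105,-0.01,76,0],[0.078,0.105,0.005,76,0],[0.078,0.105,0.014,76,0],[0.078,0.105,0.018,76,0]]}}

```text
time: 7.18
position: [0.4564, 0.0318, 0.0184]
tcp_rot: [-3.141, -0.0, 1.588]
force: [0.6, -0.0, 1.4]
finger_gap: -0.0001
grasp_force: 0.0
```

```bash
python3 - <<'E'
from h import *
from cell import arm
s=arm.read_state(); p=s["position"]; print(s["time"],p,s["force"].round(1))
out=[]
for n in("scene","top"):
    c=arm.capture(n); f=np.clip(255*(c["frame"][:,:,::-1]/255.)**.6,0,255).astype(np.uint8)
    u=proj(c,p); x,y=(u-[40,50]).astype(int); k=cv2.resize(f[y:y+80,x:x+80],(400,400),interpolation=cv2.INTER_CUBIC)
    for q in(p,p+[0,0,.0187]): cv2.circle(k,tuple(int(v) for v in (proj(c,q)-[x,y])*5),4,(0,0,255),1)
    out.append(k)
cv2.imwrite("pics/l4.png",np.hstack(out))
E
```

```text
7.175 [0.45641404 0.03182579 0.01839595] [ 0.6 -0.   1.4]
```

View pics/l4.png

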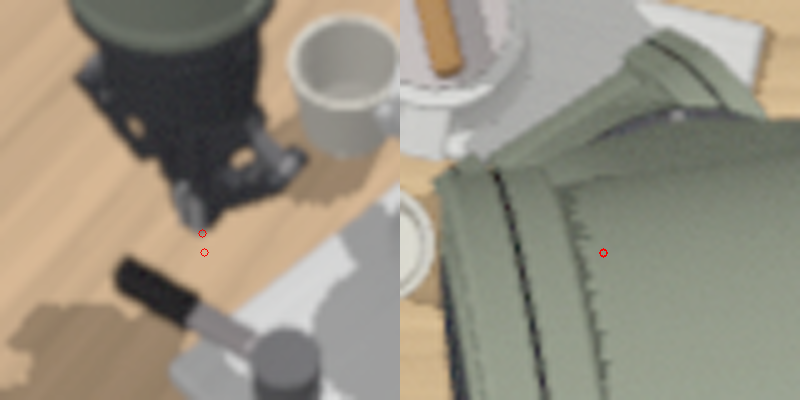

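The tip shows at (200,232) on the +19 mm marker, so it is about 37 mm high and just behind the grip. Now I'll push.

Emit:
{"method": "servo_tool", "body": {"rows": [[-0.012,0.001,0,0,0],[-0.022,0.002,0,0,0],[-0.031,0,0,-6,0],[-0.04,-0.001,0,-12,0],[-0.049,-0.001,0,-18,0],[-0.058,0.001,0,-24,0],[-0.066,0.003,0,-31,0],[-0.075,0.006,0,-37,0],[-0.083,0.009,0,-43,0],[-0.09,0.014,0,-49,0],[-0.097,0.02,0,-55,0],[-0.103,0.026,0,-61,0]]}}

```text
time: 8.78
position: [0.4844, -0.0719, 0.0191]
tcp_rot: [3.142, 0.001, 2.655]
force: [-2.1, 2.5, 6.3]
finger_gap: -0.0001
grasp_force: 3.2
```

Contact is confirmed, with a reaction of about 3 N. I'll carry on to the stop.

Emit:
{"method": "servo_tool", "body": {"rows": [[-0.005,-0.001,0,-3,0],[-0.009,-0.002,0,-6,0],[-0.014,-0.003,0,-9,0],[-0.018,-0.003,0,-12,0],[-0.021,-0.003,0,-14,0],[-0.023,-0.003,0,-15,0],[-0.023,-0.003,0,-15,0]]}}

```text
time: 9.65
position: [0.5035, -0.0847, 0.0191]
tcp_rot: [3.141, 0.001, 2.914]
force: [0.8, 3.4, 6.5]
finger_gap: 0.0003
grasp_force: 3.0
```

Emit:
{"method": "servo_tool", "body": {"rows": [[-0.003,0,0,0,0],[-0.006,0,0,0,0],[-0.008,0,0,0,0],[-0.01,0,0,0,0],[-0.01,0,0,0,0]]}}

```text
time: 10.28
position: [0.5121, -0.0875, 0.0191]
tcp_rot: [-3.141, -0.001, 2.913]
force: [-7.0, 1.9, 11.9]
finger_gap: -0.0003
grasp_force: 6.1
```

```bash
python3 - <<'E'
from h import *
from cell import arm
s=arm.read_state(); p=s["position"]; print(s["time"],p,s["force"].round(1))
out=[]
for n in("scene","top"):
    c=arm.capture(n); f=np.clip(255*(c["frame"][:,:,::-1]/255.)**.6,0,255).astype(np.uint8)
    u=proj(c,[.52,-.05,.04]); x,y=(u-[40,40]).astype(int); print(x,y); out.append(cv2.resize(f[y:y+80,x:x+80],(400,400),interpolation=cv2.INTER_CUBIC))
cv2.imwrite("pics/l5.png",np.hstack(out))
E
```

```text
10.275 [ 0.51214136 -0.08746727  0.01906739] [-7.   1.9 11.9]
165 196
257 161
```

View pics/l5.png

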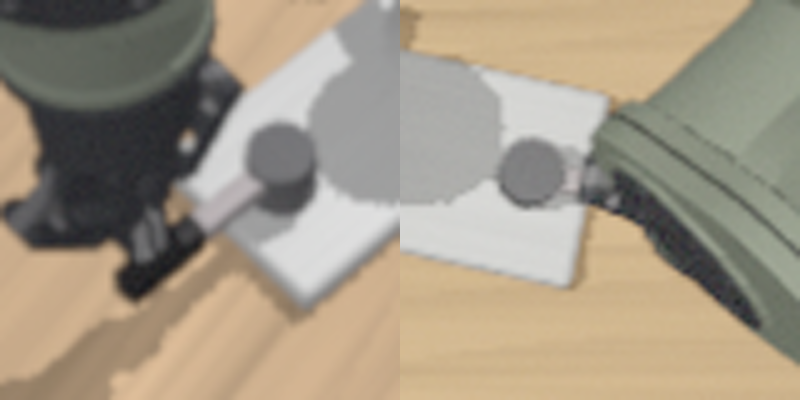

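The lever is round: its grip now runs from the boss at (280,160) to about (125,285) in the left panel. A little more push should confirm the end stop.

Emit:
{"method": "servo_tool", "body": {"rows": [[-0.002,0,0,0,0],[-0.004,0,0,0,0],[-0.004,0,0,0,0],[-0.004,0,0,0,0]]}}

```text
time: 10.88
position: [0.5159, -0.0884, 0.0191]
tcp_rot: [-3.141, -0.001, 2.914]
force: [-8.5, 1.7, 12.2]
finger_gap: 0.0001
grasp_force: 6.5
```

```bash
python3 - <<'E'
from h import *
from cell import arm
c=arm.capture("scene"); s=arm.read_state(); print(s["position"],s["force"].round(1))
f=c["frame"]; cv2.imwrite("l6.png",f[:,:,::-1])
# tip end mid height and bar axis from l5 pixels
S=lambda x,y,z:onplane(c,(165+(x+.5)/5-.5,196+(y+.5)/5-.5),z)[:2]
b=S(280,143+10,.053); t=S(130,283,.045); m=S(228,202,.046)
for q in (t,m):
    d=q-np.array([.5385,-.010]); print(q.round(4),np.hypot(*d),np.arctan2(d[1],d[0])+np.pi+.21)
E
```

```text
[ 0.5159028  -0.0884028   0.01912087] [-8.5  1.5 12.3]
[ 0.5183 -0.105 ] 0.09716949392636648 1.5713701536620022
[ 0.5313 -0.0443] 0.03500880352642743 1.5743912913998028
```

Emit:
{"method": "servo_tool", "body": {"rows": [[0.015,0,0,0,0],[0.03,0,0,0,0],[0.035,0,-0.04,0,0],[0.035,0,-0.1,0,0],[0.03,0,-0.16,0,0.6],[0.02,0.03,-0.21,-4,0.6],[0.01,0.08,-0.23,-10,0.6],[0,0.13,-0.23,-16,0.6],[0,0.18,-0.23,-22,0.6],[0,0.205,-0.23,-27,0.6],[0,0.211,-0.23,-27,0.6],[0,0.211,-0.23,-27,0.6]]}}

```text
time: 12.42
position: [0.5644, 0.117, 0.2487]
tcp_rot: [-3.141, -0.0, -2.9]
force: [0.7, -0.6, 0.4]
finger_gap: 0.0509
grasp_force: 0.0
```

```bash
python3 - <<'E'
from h import *
from cell import arm
s=arm.read_state(); print(s["time"],s["position"],s["tcp_rot"],s["joint_positions"].round(2))
for n in("scene","top"):
    c=arm.capture(n); np.savez(n+"2.npz",**c); f=c["frame"].astype(int)
    # black grip blob near lever
    u=proj(c,[.52,-.08,.045]); x,y=(u-[25,25]).astype(int); m=(f[y:y+50,x:x+50].max(2)<45).astype(np.uint8)
    k,l,st,ce=cv2.connectedComponentsWithStats(m)
    for i in range(1,k):
        if st[i,4]>20:
            w=onplane(c,ce[i]+[x,y],.045)[:2]; d=w-[.538,-.010]; print(n,st[i],w.round(4),np.hypot(*d).round(3),(np.arctan2(d[1],d[0])+np.pi+.21).round(3))
    out=cv2.resize(c["frame"][140:260,170:320,::-1],(400,320)) 
    cv2.imwrite("pics/x_%s.png"%n,out)
a=cv2.imread("pics/x_scene.png");b=cv2.imread("pics/x_top.png");cv2.imwrite("pics/l7.png",np.hstack([a,b]))
E
```

```text
12.425 [0.56440441 0.11702056 0.24867128] [-3.14103115e+00 -6.17918512e-05 -2.90001797e+00] [ 0.15  0.78 -0.92  1.38  0.62  1.29  1.02]
scene [44 11  6  8 40] [ 0.5446 -0.0265] 0.018 2.163
scene [ 11  16  19  14 137] [ 0.503  -0.0799] 0.078 1.316
```

```bash
python3 - <<'E'
from h import *
out=[]
for n in("scene","top"):
    c=np.load(n+"2.npz"); f=np.clip(255*(c["frame"][:,:,::-1]/255.)**.6,0,255).astype(np.uint8)
    u=proj(c,[.52,-.05,.04]); x,y=(u-[25,25]).astype(int); print(x,y); k=cv2.resize(f[y:y+50,x:x+50],(400,400),interpolation=cv2.INTER_CUBIC)
    for a in (1.31,1.57):
        w=a-np.pi-.21; 
        for r in (.103,): cv2.circle(k,tuple(int(v) for v in (proj(c,[.538+r*np.cos(w),-.01+r*np.sin(w),.042])-[x,y])*8),3,(0,0,255) if a<1.5 else (0,255,0),1)
    out.append(k)
cv2.imwrite("pics/l8.png",np.hstack(out))
E
```

```text
180 211
272 176
```

View pics/l8.png

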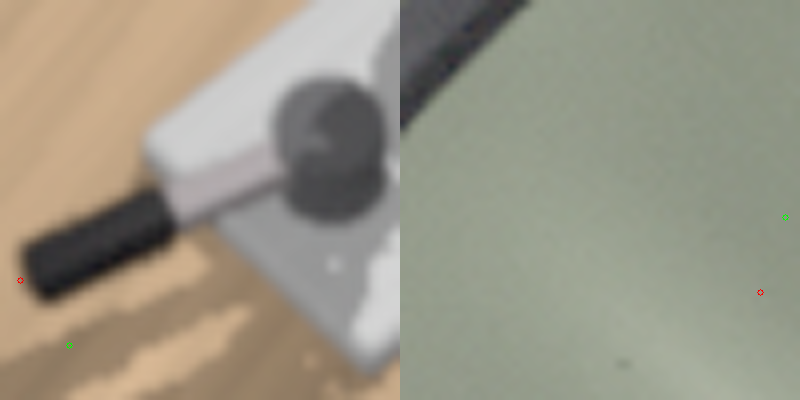

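The lever sits near 1.27 rad, with its end at (35,270) against the 1.57 marker at (70,345). The upward force suggests the tip rode on the top of the grip and dragged it back when I withdrew. I'll redo the last part with the tip lower, off the foot.

Emit:
{"method": "servo_tool", "body": {"rows": [[0.015,-0.015,0,4,0],[0.05,-0.05,0,12,0],[0.09,-0.09,0,21,0],[0.125,-0.13,0.02,30,0],[0.143,-0.147,0.06,38,0],[0.143,-0.147,0.12,41,0],[0.143,-0.147,0.18,41,0],[0.143,-0.147,0.21,41,0],[0.143,-0.147,0.23,41,0],[0.143,-0.147,0.24,41,0],[0.143,-0.147,0.244,41,0]]}}

```text
time: 13.9
position: [0.4611, -0.0595, 0.0047]
tcp_rot: [-3.142, 0.0, 2.669]
force: [-0.4, -0.2, -0.7]
finger_gap: 0.0001
grasp_force: 0.0
```

Emit:
{"method": "servo_tool", "body": {"rows": [[0,0,0.004,0,0],[-0.01,0,0.004,0,0],[-0.018,0,0.004,0,0],[-0.025,0,0.004,0,0],[-0.03,-0.001,0.004,-3,0],[-0.034,-0.002,0.004,-6,0],[-0.038,-0.002,0.004,-9,0],[-0.043,-0.003,0.004,-12,0],[-0.045,-0.003,0.004,-14,0],[-0.047,-0.003,0.004,-15,0],[-0.047,-0.003,0.004,-15,0]]}}

```text
time: 15.28
position: [0.5017, -0.0831, 0.0006]
tcp_rot: [3.142, 0.0, 2.931]
force: [-0.8, 0.1, -1.4]
finger_gap: 0.0002
grasp_force: 0.2
```

Contact is beginning and there is no vertical force now. I'll press on to the stop.

Emit:
{"method": "servo_tool", "body": {"rows": [[-0.002,0,0,0,0],[-0.004,0,0,0,0],[-0.006,0,0,0,0],[-0.006,0,0,0,0]]}}

```text
time: 15.78
position: [0.5024, -0.0835, 0.0002]
tcp_rot: [-3.139, -0.009, 2.932]
force: [-36.2, 9.3, 22.6]
finger_gap: -0.0001
grasp_force: 18.8
```

Reaction jumped to 37 N, so that is the end stop. Now I'll retreat straight back and go to the ring.

Emit:
{"method": "servo_tool", "body": {"rows": [[0.01,0,0,0,0],[0.03,0,0,0,0],[0.04,0,-0.01,0,0],[0.04,0,-0.06,0,0],[0.04,0,-0.12,0,0],[0.03,0,-0.18,0,0.6],[0.02,0.04,-0.23,-5,0.6],[0.01,0.09,-0.25,-11,0.6],[0,0.15,-0.25,-18,0.6],[-0.01,0.195,-0.25,-24,0.6],[-0.013,0.209,-0.25,-26,0.6],[-0.013,0.209,-0.25,-26,0.6]]}}

```text
time: 17.27
position: [0.5635, 0.1178, 0.2509]
tcp_rot: [3.141, -0.0, -2.897]
force: [-0.2, -1.0, -0.6]
finger_gap: 0.0516
grasp_force: 0.0
```

```bash
cat > lev.py <<'E'
from h import *
from cell import arm
s=arm.read_state(); print(s["time"],s["position"],s["tcp_rot"][2])
c=arm.capture("scene"); np.savez("scene3.npz",**c); f=c["frame"].astype(int)
u=proj(c,[.52,-.08,.045]); x,y=(u-[25,25]).astype(int); m=(f[y:y+50,x:x+50].max(2)<45).astype(np.uint8)
k,l,st,ce=cv2.connectedComponentsWithStats(m)
for i in range(1,k):
    if st[i,4]>20:
        w=onplane(c,ce[i]+[x,y],.042)[:2]; d=w-[.5385,-.010]; print(st[i],w.round(4),np.hypot(*d).round(3),(np.arctan2(d[1],d[0])+np.pi+.21).round(3))
E
python3 lev.py; python3 - <<'E'
from h import *
# reference: same measure on the start picture
c=np.load("scene0.npz"); f=c["frame"].astype(int); u=proj(c,[.46,-.011,.045]); x,y=(u-20).astype(int)
k,l,st,ce=cv2.connectedComponentsWithStats((f[y:y+40,x:x+40].max(2)<45).astype(np.uint8))
for i in range(1,k):
    w=onplane(c,ce[i]+[x,y],.042)[:2]; d=w-[.5385,-.010]; print("ref",st[i],w.round(4),np.hypot(*d).round(3),np.arctan2(d[1],d[0])%(2*np.pi)-np.pi+.21)
E
```

```text
17.275 [0.56348759 0.11775619 0.25089327] -2.8971696933023914
[45  5  5 14 44] [ 0.542 -0.02 ] 0.011 2.12
[ 16  20  18  17 132] [ 0.5215 -0.0855] 0.077 1.56
ref [ 12  15  16  13 109] [ 0.4581 -0.0117] 0.08 0.23064715044539155
```

The lever measures 1.56 rad, so it is home. Now I'll descend on the ring's bar.

Emit:
{"method": "servo_tool", "body": {"rows": [[0,0,0.02,0,0.5],[0,0,0.05,0,0.5],[0,0,0.08,0,0.5],[0,0,0.098,0,0.5],[0,0,0.105,0,0.5],[0,0,0.108,0,0.5]]}}

```text
time: 18.08
position: [0.5639, 0.1172, 0.143]
tcp_rot: [3.142, 0.001, -2.898]
force: [0.6, 0.2, 0.7]
finger_gap: 0.0427
grasp_force: 0.0
```

Emit:
{"method": "servo_tool", "body": {"rows": [[0,0,0,0,0.3],[0,0,0,0,0.2],[0,0,0,0,0.1],[0,0,0,0,0.1],[0,0,0,0,0.1],[0,0,0,0,0.1]], "force": 40}}

```text
time: 18.82
position: [0.564, 0.117, 0.1433]
tcp_rot: [-3.141, 0.001, -2.898]
force: [-1.1, -4.0, 7.2]
finger_gap: 0.0152
grasp_force: 39.2
```

Emit:
{"method": "servo_tool", "body": {"rows": [[0,0,-0.001,4,0.1],[0,0,-0.001,9,0.1],[0,0,-0.001,14,0.1],[0,0,-0.001,19,0.1],[0,0,-0.001,22,0.1],[0,0,-0.001,22,0.1]], "force": 60}}

```text
time: 19.58
position: [0.5639, 0.1176, 0.1436]
tcp_rot: [3.141, 0.0, 3.002]
force: [4.7, 1.5, -10.0]
finger_gap: 0.0146
grasp_force: 59.9
```

```bash
python3 -c "
from cell import arm
s=arm.read_state();print(s['tcp_rot'],s['force'],s['moment'],s['joint_positions'].round(3))"
```

```text
[3.14113125e+00 4.19912869e-04 3.00189194e+00] [  4.73181823   1.51391529 -10.01651985] [ 0.51854507 -1.07030517 -0.12596149] [ 0.101  0.863 -0.759  1.541  0.665  1.01   0.585]
```

Emit:
{"method": "servo_tool", "body": {"rows": [[0,0,0,1,0.1],[0,0,0,2,0.1],[0,0,0,2,0.1],[0,0,0,2,0.1]]}}

```text
time: 20.08
position: [0.5639, 0.1177, 0.1435]
tcp_rot: [3.141, 0.0, 2.968]
force: [5.4, 2.6, -10.7]
finger_gap: 0.0144
grasp_force: 59.9
```

```bash
python3 -c "
from cell import arm
s=arm.read_state();print(s['tcp_rot'],s['force'],s['moment'])"
```

```text
[3.14088125e+00 2.40451914e-04 2.96826048e+00] [  5.36466067   2.6256674  -10.68672905] [ 0.55092814 -1.05330303  0.01775006]
```

Emit:
{"method": "servo_tool", "body": {"rows": [[0,0,0,1,0.1],[0,0,0,2,0.1],[0,0,0,2,0.1],[0,0,0,2,0.1]]}}

```text
time: 20.58
position: [0.5639, 0.1177, 0.1435]
tcp_rot: [3.141, 0.0, 2.933]
force: [5.3, 2.7, -10.1]
finger_gap: 0.0145
grasp_force: 59.9
```

```bash
python3 -c "
from cell import arm
s=arm.read_state();print(s['tcp_rot'],s['force'],s['moment'])"
```

```text
[3.14080304e+00 2.65213099e-04 2.93334329e+00] [  5.34113836   2.69605735 -10.07957771] [ 0.60691354 -1.09443447 -0.02968734]
```

Emit:
{"method": "servo_tool", "body": {"rows": [[0,0,0,1,0.1],[0,0,0,2,0.1],[0,0,0,2,0.1],[0,0,0,2,0.1]]}}

```text
time: 21.08
position: [0.5639, 0.1177, 0.1436]
tcp_rot: [3.141, 0.0, 2.899]
force: [5.6, 2.8, -10.6]
finger_gap: 0.0141
grasp_force: 61.3
```

```bash
python3 -c "
from cell import arm
s=arm.read_state();print(s['tcp_rot'],s['force'],s['moment'])"
```

```text
[3.14088128e+00 4.23782975e-04 2.89943643e+00] [  5.55779873   2.84334502 -10.57948619] [ 0.53727886 -1.14987572  0.81490452]
```

Emit:
{"method": "servo_tool", "body": {"rows": [[0,0,0,1,0.1],[0,0,0,2,0.1],[0,0,0,2,0.1],[0,0,0,2,0.1]]}}

```text
time: 21.58
position: [0.5639, 0.1178, 0.1436]
tcp_rot: [3.141, 0.001, 2.865]
force: [6.1, 1.3, -8.6]
finger_gap: 0.0144
grasp_force: 70.6
```

```bash
python3 -c "
from cell import arm
s=arm.read_state();print(s['tcp_rot'],s['force'],s['moment'])"
```

```text
[3.14099229e+00 5.56289869e-04 2.86539328e+00] [ 6.10866974  1.3356172  -8.56495253] [ 0.41052995 -1.18609324  1.51777063]
```

The stop is felt from a yaw of about 2.935, which matches the mill's yaw of -0.206. Backing off 45° from there means a tool yaw of about 3.722, a turn of -49° from here.

Emit:
{"method": "servo_tool", "body": {"rows": [[0,0,0,-4,0.1],[0,0,0,-9,0.1],[0,0,0,-14,0.1],[0,0,0,-20,0.1],[0,0,0,-26,0.1],[0,0,0,-32,0.1],[0,0,0,-38,0.1],[0,0,0,-43,0.1],[0,0,0,-47,0.1],[0,0,0,-49,0.1],[0,0,0,-49,0.1],[0,0,0,-49,0.1]]}}

```text
time: 23.08
position: [0.5642, 0.1164, 0.1435]
tcp_rot: [-3.14, -0.0, -2.565]
force: [5.4, -2.2, -8.2]
finger_gap: 0.0146
grasp_force: 60.3
```

```bash
python3 -c "
from cell import arm
s=arm.read_state();print(s['tcp_rot'][2]%6.2832,s['force'],s['moment'])"
```

```text
3.7177164044494755 [ 5.44289239 -2.22320289 -8.23824822] [-0.77130464 -1.18011123  0.10555891]
```

Emit:
{"method": "servo_tool", "body": {"rows": [[0,0,0,0,0.3],[0,0,0,0,0.5],[0,0,0,0,0.5],[0,0,0,0,0.5],[0,0,-0.02,0,0.5],[0,0,-0.06,0,0.5],[0,0,-0.11,0,0.5],[0.02,-0.02,-0.13,0,0.5],[0.06,-0.055,-0.13,0,0.5],[0.1,-0.09,-0.13,0,0.5],[0.14,-0.125,-0.13,0,0.5],[0.18,-0.16,-0.13,0,0.5]]}}

```text
time: 24.58
position: [0.4991, -0.1165, 0.2737]
tcp_rot: [-3.141, 0.0, -2.566]
force: [0.1, 0.0, 0.7]
finger_gap: 0.0427
grasp_force: 0.0
```

Emit:
{"method": "servo_tool", "body": {"rows": [[0.04,-0.035,0,0,0.5],[0.08,-0.07,0,0,0.5],[0.11,-0.1,0,0,0.5],[0.14,-0.125,0,0,0.5],[0.145,-0.13,0,0,0.5],[0.145,-0.13,0,0,0.5]]}}

```text
time: 25.32
position: [0.449, -0.3024, 0.2736]
tcp_rot: [3.141, 0.0, -2.566]
force: [0.6, -0.1, -0.1]
finger_gap: 0.0428
grasp_force: 0.0
```

```bash
cat > bar.py <<'E'
from h import *
def bar(c):
    f=c["frame"]; u=proj(c,[.565,.117,.194]); x,y=(u-13).astype(int); r=f[y:y+26,x:x+26].astype(int)
    m=((r[...,0]-r[...,2]>35)).astype(np.uint8); k,l,st,ce=cv2.connectedComponentsWithStats(m)
    i=1+np.argmax(st[1:,4]); pts=np.argwhere(l==i)[:,::-1]+[x,y]
    w=np.array([onplane(c,p,.194)[:2] for p in pts]); d=w-w.mean(0); v=np.linalg.svd(d,full_matrices=False)[2][0]
    v*=np.sign(v[0]); return st[i],w.mean(0).round(4),np.arctan2(v[1],v[0]).round(4)
E
python3 - <<'E'
from bar import *
from cell import arm
s=arm.read_state(); print(s["time"],s["position"],s["force"].round(1))
t=arm.capture("top"); sc=arm.capture("scene"); np.savez("top9.npz",**t); np.savez("scene9.npz",**sc)
print("top start",bar(np.load("top0.npz")),"now",bar(t)); print("scene start",bar(np.load("scene0.npz")),"now",bar(sc))
# scene changes vs. start: cup, jar, brush
for n,c in(("top",t),("scene",sc)):
    d=cv2.absdiff(c["frame"],np.load(n+"0.npz")["frame"]).max(2)
    for k,P in dict(cup=[.46,.154,.03],jar=[.6,.245,.06],brush=[.54,-.19,.01]).items():
        u=proj(c,P).astype(int); print(n,k,u,(d[u[1]-15:u[1]+15,u[0]-15:u[0]+15]>30).sum())
E
python3 lev.py
```

```text
25.325 [ 0.44897956 -0.30244668  0.27360179] [ 0.6 -0.1 -0.1]
top start (array([  9,   2,  12,  24, 163], dtype=int32), array([0.5649, 0.1164]), np.float64(0.2751)) now (array([  6,   2,  18,  24, 173], dtype=int32), array([0.5639, 0.1161]), np.float64(0.5864))
scene start (array([  0,   0,  26,  21, 400], dtype=int32), array([0.5533, 0.1264]), np.float64(-0.2394)) now (array([  0,   0,  26,  18, 415], dtype=int32), array([0.5528, 0.1258]), np.float64(0.1607))
top cup [221 223] 0
top jar [186 170] 0
top brush [346 195] 0
scene cup [232 172] 0
scene jar [295 166] 0
scene brush [176 290] 0
25.425 [ 0.4493095  -0.30166689  0.27377964] -2.564477611761648
[45 14  5  6 22] [ 0.5472 -0.0282] 0.02 2.228
[ 16  20  18  17 133] [ 0.5215 -0.0855] 0.077 1.559
```

The bar measures 0.586 rad in world, so the ring is at about 0.79 (target 0.785). The lever is home and the bystanders have not moved, so I'll hand in.

```bash
python3 -c "
from cell import arm
print(arm.close_job())"
```

```text
the job is handed in; nothing more can be done
None
```

The job is handed in: the lever is home against its stop (measured about 1.56 rad, after two failed pushes), the ring was closed to its stop and backed off three clicks (about 0.79 rad against 0.785), and the cup, brush and jar have not moved.

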